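Swap a flat battery pack for the charged one

TASK

The ward has sent back a flat battery pack (one red bar). Find the pack in the charger that is fully charged (four green bars), slide its catch open and draw it out, and set it down gently, the right way up, flat in the steel ward tray; put the flat pack on charge in the bay you freed, contacts first and pushed fully home, and slide the catch shut over it. Leave the two packs that are still charging in their bays with their catches shut, and don't disturb the other things on the bench.

Things in the scene. Friction and masses are not known exactly. Their poses are not given: they have to be found in the camera images.
- charged_pack_mid (a point): The fully charged pack: all four gauge bars lit green; starts in one of the three bays, which one varies. 400 to 625 g, black case 140 (x) x 62 (y) x 32 mm high; a fixed handle bar across the middle of its top, 12 (x) x 40 (y) x 12 mm, centre 23 mm above this point, 15 mm gap beneath. Gauge on the -x half, contacts in the +x end. Point: mid axis, 30 mm above the underside; z up.
- flat_pack_mid (a point): The flat pack: one gauge bar lit red, three dark; starts upright on the bench beside the charger. Same build, mass and point as the charged pack (case 140 x 62 x 32 mm; handle bar centre 23 mm above this point, which is on the mid axis 30 mm above the underside; x lengthwise towards its contacts, z up).
- flat_contacts (a point): The middle of the flat pack's brass contacts, on its +x end face, 70 mm from its mid axis and 16 mm above its underside; axes as the pack's.
- charging_pack_a_mid (a point): A pack still charging: two gauge bars lit amber. Home in another bay. Same build and same point as the charged pack.
- charging_pack_b_mid (a point): A pack still charging: three gauge bars lit amber. Home in the remaining bay. Same build and same point as the charged pack.
- charger: Three-bay charger, pale grey, fixed to the bench; origin on the bench under the middle bay's home point; x into the bays (away from the robot), y left, z up. Each bay is a lane 68 mm wide along x, 102 mm apart, floored by the bench, between rails 34 mm wide, 28 mm high, with round noses (radius 17) reaching x = -107 mm. Contact wall at x = +71 mm; housing behind, 59 mm high.
- bay_right (a point): Where a pack's mid point (30 mm above the bench) is when home in the right bay (lowest y); axes as the charger's. From x = -30 to +71 mm of here, flanges on the rails reach 8 mm over each side of the lane, 36 to 40 mm above the bench: there a pack can only slide along x. A pack whose contact end is outside the flanges (its mid point beyond x = -100 mm) can be lifted or set down.
- bay_middle (a point): The same point of the middle bay; same axes and build.
- bay_left (a point): The same point of the left bay (highest y); same axes and build.
- catch_right (a joint): Sliding catch of the right bay: 0 = shut (steel bolt, 8 to 24 mm above the bench, 12 mm thick, sticks 22 mm into the lane 4 mm in front of a pack that is home and holds it in), 0.024 m = fully open (bolt inside the rail). Slides along the charger's +y to open, by about 2 N, and stays where left.
- knob_right (a point): Orange upright thumb knob of the right bay's catch, 13 mm across, on the rail left (+y) of its lane, 28 to 60 mm above the bench; 80 mm in front (-x) of the bay's home point and, when shut, 39 mm left of it. This point: its axis, 48 mm above the bench. Moves with the catch: push to +y to open, to -y to shut. Axes as the charger's.
- catch_middle (a joint): Sliding catch of the middle bay: 0 = shut (steel bolt, 8 to 24 mm above the bench, 12 mm thick, sticks 22 mm into the lane 4 mm in front of a pack that is home and holds it in), 0.024 m = fully open (bolt inside the rail). Slides along the charger's +y to open, by about 2 N, and stays where left.
- knob_middle (a point): Orange upright thumb knob of the middle bay's catch, 13 mm across, on the rail left (+y) of its lane, 28 to 60 mm above the bench; 80 mm in front (-x) of the bay's home point and, when shut, 39 mm left of it. This point: its axis, 48 mm above the bench. Moves with the catch: push to +y to open, to -y to shut. Axes as the charger's.
- catch_left (a joint): Sliding catch of the left bay: 0 = shut (steel bolt, 8 to 24 mm above the bench, 12 mm thick, sticks 22 mm into the lane 4 mm in front of a pack that is home and holds it in), 0.024 m = fully open (bolt inside the rail). Slides along the charger's +y to open, by about 2 N, and stays where left.
- knob_left (a point): Orange upright thumb knob of the left bay's catch, 13 mm across, on the rail left (+y) of its lane, 28 to 60 mm above the bench; 80 mm in front (-x) of the bay's home point and, when shut, 39 mm left of it. This point: its axis, 48 mm above the bench. Moves with the catch: push to +y to open, to -y to shut. Axes as the charger's.
- tray_mid (a point): Ward tray: shallow steel tray, outside 190 (x) x 116 (y) x 16 mm high, walls and floor 3 mm, fixed to the bench on the side of the charger away from the flat pack. Point: centre of its inner floor, 3 mm above the bench; x along its length, z up.
- multimeter: Bystander: yellow multimeter 90 x 185 x 46 mm lying on the bench, origin at the centre of its underside; its long side lies along its y.
- ecg_simulator: Bystander: white handheld simulator 85 x 150 x 36 mm lying on the bench, origin at the centre of its underside; its long side lies along its y.
- screwdriver: Bystander: screwdriver 190 mm long lying along its x near the robot's left, origin under its middle.
- paddle_adapter: Bystander: orange and steel paddle plate 85 x 100 x 18 mm lying near the robot's right, origin at the centre of its underside.

How it is judged:
By the outcome, as a careful person would: the job done as asked, in the order asked, and still so for the second after the job is handed in, with the robot touching nothing.
It also fails if it takes over 72 s, if anything falls off the work surface, if the arm or the gripper's body presses on something with over 40 N, if the wrist force passes 120 N, or if a joint passes its speed limit or range.

ROBOT

A 6-joint arm with a two-finger parallel gripper is mounted at the origin on the work surface. World frame = base frame: x ahead of the robot, y to its left, z up, the work surface at z = 0. Lengths are in mm, angles in rad, forces in N, time in s.
With the tool pointing down it reaches from about 275 to 1000 mm from the base axis. Payload 8.4 kg.
Tool frame: the origin (TCP) lies on the centre line of the jaws, within the pads' length; the fingertips stand r.tip_reach ahead of it and the grasp point (between the pads) lies 11 mm behind it (r.tip_reach is the distance from the TCP to the fingertips, in mm); z points along the fingers, y is the line along which they close (so a half turn about z gives the same grasp; the last joint's range is limited). The gripper opens to 85 mm and grips with 20 to 120 N. Pads are 22 mm wide; open, the fingers measure 114 mm over their backs; the gripper's body (76 mm by 85 mm) begins 54 mm behind the grasp point. The pads swing forward as they close: fully open they stand 13 mm farther back than shut.
Start: joints at [1.244, 0.353, 1.633, -0, 1.155, -0.002], TCP at [199.448, 592.325, 239.281] pointing down, gripper open.
Joint ranges: [-2.63, 2.63], [-0.92, 2.1], [0.06, 2.66], [-1.3, 4.44], [0, 2.69], [-3.02, 3.02]. Speed limits (rad/s): [2.22, 2.22, 2.79, 3.14, 3.14, 3.14].

INTERFACE

Orientations are given as [roll, pitch, yaw] about the fixed x, y, z axes, in that order (R = Rz(yaw) Ry(pitch) Rx(roll)).
In Python, from rig import r gives the robot as it stands.
- The arm moves only by the tool carry_out, never from a script. Its argument "targets" is a list of rows, each an object with "dp": the shift along the tool's x, y, z in mm, a list of three; "yaw": the turn about the tool's z in degrees. A call has 1 to 12 rows; each row is the pose to reach, as a shift and turn from the pose commanded when the call began, along the tool's axes at that moment; what a row does not reach only later rows make up. A row lasts 1/8 s, in which the tool goes at most 62.5 mm and 10.7 degrees, less where a joint would pass 70% of its speed; a pose out of reach is approached as far as the arm can. A call with a gripper value outside its range is refused whole. "fingers" is the opening, from -1 (shut) to 1 (fully open), so that 0 is half open, set as the call begins (left out, the last holds). The fingers move at their own pace and stop on an object; "grip_force" is the grip in N (left out, the last holds). Time passes only in rows, so rows that repeat a pose let the fingers close. It gives the time, the measured TCP pose, the force, the opening and the grip force at its end, in the units of the state.
- r.sense(): the state, without advancing time (a new reading comes with each control period).
- r.grab_frame(name): name is "scene" or "top" or "wrist"; returns the picture (400x640x3 uint8, red, green, blue); there is no depth.
- r.get_calibration(name): a dict with "fx", "fy", "cx", "cy" (pixels), "rvec" (rotation vector, rad) and "tvec" (3), from world to camera coordinates, as OpenCV has them. Camera axes: x right, y down, z forward; pixel columns grow to the right and rows downward; lengths in mm; the calibration is good to about 2 mm. A picture is of the moment at which its call begins: read the wrist's pose just before it. get_calibration takes no time and is no camera call; for the wrist camera it gives the pose at the moment of the call.
- r.sign_off(): hands the job in; it is judged then, once.
The state is a dict: "clock": time; "qpos": joint angles; "qvel": joint speeds; "joint_efforts": joint torques, N m; "eef_pos": TCP position; "tcp_rot": TCP orientation; "contact_force": force on the tool from outside, world axes, zero at the start; "wrist_torque": the same for the moment, N m; "opening": opening from 0.0 (shut) to 1.0 (fully open); "grasp_force": force on a finger pad.
Only numpy, scipy, OpenCV 4.12 (cv2) and the standard library are available. Lean on these libraries where they do the work, as an engineer would, in place of code of your own. Each camera call takes 0.05 s, during which the arm holds its last target. There are 200 camera calls.

## Working session

There is one attempt and no reset: what is moved stays moved. The work goes in short steps, Python scripts to look and compute and a tool call to move; the robot and the scene stay as the last step left them, time stands still between calls to the robot, and variables do not carry over. Pictures are saved under pics/ and viewed, at most 10 in all, crops included, and the job is handed in when it is done.

Besides the shell and the picture viewer there is one more tool, called after "Call:" in YAML: its name, and indented under it one key for each argument. carry_out: Moves the arm, as the interface text tells. Its arguments: {"type":"object","properties":{"targets":{"type":"array","items":{"type":"object","properties":{"dp":{"type":"array","items":{"type":"number"}},"yaw":{"type":"number"}}}},"fingers":{"type":"number"},"grip_force":{"type":"number"}},"required":["targets"]}

```bash
mkdir -p pics; ls; python3 - <<'E'
from rig import r
import cv2
for n in("scene","top"):
    cv2.imwrite(f"pics/{n}0.png",r.grab_frame(n)[:,:,::-1])
    c=r.get_calibration(n);print({k:__import__('numpy').round(v,3).tolist() for k,v in c.items()})
s=r.sense();print(s,r.tip_reach)
E
```

```text
pics
{'fx': 383.258, 'fy': 383.258, 'cx': 318.023, 'cy': 198.539, 'rvec': [1.824, 1.427, -0.707], 'tvec': [-114.092, -240.544, 1317.469]}
{'fx': 371.985, 'fy': 371.985, 'cx': 317.238, 'cy': 196.056, 'rvec': [2.12, -2.147, 0.111], 'tvec': [32.673, 521.547, 1116.783]}
{'clock': 0.1, 'qpos': array([ 1.24360198e+00,  3.53535819e-01,  1.63407808e+00, -1.51407542e-05,
        1.15520312e+00, -2.41538005e-03]), 'qvel': array([ 0.00022803, -0.00072417, -0.00228186, -0.00075951, -0.00266916,
       -0.00014667]), 'joint_efforts': array([ 1.23887618e-03, -6.06353688e+01, -3.42821968e+01,  1.90811475e-04,
        4.01649449e-03, -5.73163993e-05]), 'eef_pos': array([199.31336871, 591.91697786, 238.65581499]), 'tcp_rot': array([-3.14036826e+00,  1.08870931e-05,  2.81681981e+00]), 'contact_force': array([ 0.78845053,  0.09082322, -0.40977621]), 'wrist_torque': array([-0.02147663, -0.02273784, -0.00487773]), 'grasp_force': 0.0, 'opening': 0.9953662080069176} 8.0
```

View pics/top0.png

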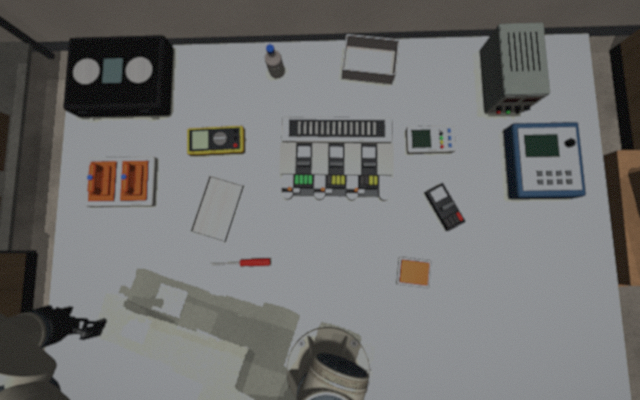

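View pics/scene0.png

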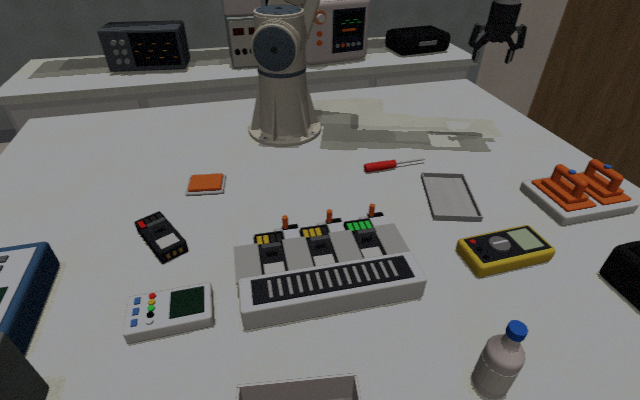

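The top view shows the four green bars in the left bay (304,181) and amber in the middle and right bays. The knobs are at about (285,190), (321,191) and (352,191). The flat pack is at (445,206) with red at its near end (461,216) and contacts at the far end, and the tray is centred at about (218,208).

```bash
cat > h.py <<'E'
from rig import r
import numpy as np, cv2
def ray(c,uv,z):
    R=cv2.Rodrigues(np.array(c["rvec"],float))[0];t=np.array(c["tvec"],float)
    o=-R.T@t;d=R.T@np.array([(uv[0]-c["cx"])/c["fx"],(uv[1]-c["cy"])/c["fy"],1])
    return (o+d*(z-o[2])/d[2])
def proj(c,p):
    K=np.array([[c["fx"],0,c["cx"]],[0,c["fy"],c["cy"]],[0,0,1.]])
    return cv2.projectPoints(np.array(p,float).reshape(-1,1,3),np.array(c["rvec"],float),np.array(c["tvec"],float),K,None)[0][:,0]
def toolshift(p):  # world displacement to tool axes
    from scipy.spatial.transform import Rotation as Ro
    s=r.sense();return Ro.from_euler("xyz",s["tcp_rot"]).as_matrix().T@(np.array(p)-s["eef_pos"])
E
python3 - <<'E'
from h import *
c=r.get_calibration("top")
for n,uv,z in [("knobL",(285,190),60),("knobM",(321,191),60),("knobR",(352,191),60),("green",(304,181),32),("amb",(338,181),32),("amb2",(372,181),32),("flatred",(461,216),32),("flatcont",(432,188),32),("flatbar",(446,206),55),
 ("t1",(211,178),16),("t2",(243,186),16),("t3",(225,239),16),("t4",(193,231),16),("hous1",(282,118),59),("hous2",(392,118),59)]:
    print(n,ray(c,uv,z).round(0))
w=r.get_calibration("wrist");R=cv2.Rodrigues(np.array(w["rvec"]))[0];print(w,(-R.T@w["tvec"]),R)
print(toolshift([520,100,330]))
E
```

```text
knobL [539. 124.  60.]
knobM [534.  14.  60.]
knobR [533. -80.  60.]
green [571.  67.  32.]
amb [569. -39.  32.]
amb2 [ 567. -145.   32.]
flatred [ 455. -412.   32.]
flatcont [ 542. -329.   32.]
flatbar [ 483. -361.   55.]
t1 [588. 367.  16.]
t2 [561. 264.  16.]
t3 [393. 317.  16.]
t4 [419. 420.  16.]
hous1 [768. 134.  59.]
hous2 [ 760. -210.   59.]
{'fx': 304.0023353969434, 'fy': 304.0023353969434, 'cx': 321.2372873788854, 'cy': 198.7025690129498, 'rvec': array([-2.34797784, -1.68689582, -0.24712609]), 'tvec': array([-623.72874705,  -37.65277293,  379.49252695])} [129.41673112 615.49004365 372.68374675] [[ 0.31943809  0.94760438 -0.00228867]
 [ 0.90712841 -0.30509347  0.28988967]
 [ 0.27400247 -0.09467792 -0.95705733]]
[-460.89068212 -363.98368871  -90.8935763 ]
```

Call:
carry_out:
  targets:
    - {"dp": [-42, -35, 2], "yaw": 6}
    - {"dp": [-85, -70, 4], "yaw": 13}
    - {"dp": [-127, -105, 5], "yaw": 20}
    - {"dp": [-170, -140, 7], "yaw": 26}
    - {"dp": [-212, -175, 9], "yaw": 33}
    - {"dp": [-255, -210, 10], "yaw": 40}
    - {"dp": [-297, -245, 12], "yaw": 46}
    - {"dp": [-340, -280, 14], "yaw": 53}
    - {"dp": [-382, -315, 16], "yaw": 60}
    - {"dp": [-425, -350, 18], "yaw": 66}
    - {"dp": [-468, -383, 19], "yaw": 72}
    - {"dp": [-468, -383, 19], "yaw": 72}
  fingers: -1

```text
clock: 1.6
eef_pos: [522.2, 77.2, 219.9]
tcp_rot: [3.141, 0.001, 1.555]
contact_force: [-0.6, -0.6, -0.1]
opening: 0.002
grasp_force: 0.0
```

```bash
python3 - <<'E'
from h import *
import json
s=r.sense();c=r.get_calibration("wrist");im=r.grab_frame("wrist")
json.dump({k:np.array(v).tolist() for k,v in c.items()},open("c1.json","w"))
cv2.imwrite("pics/w1.png",im[:,:,::-1]);print(s["eef_pos"],s["tcp_rot"],s["qpos"],s["clock"],s["opening"])
E
```

```text
[522.2150767   77.18460818 219.92411294] [3.14143466e+00 6.09184864e-04 1.55512640e+00] [ 1.44295710e-01  2.23233846e-01  1.86009164e+00 -7.18976678e-04
  1.05820834e+00  1.60318185e-01] 1.6 0.00246491988264903
```

View pics/w1.png

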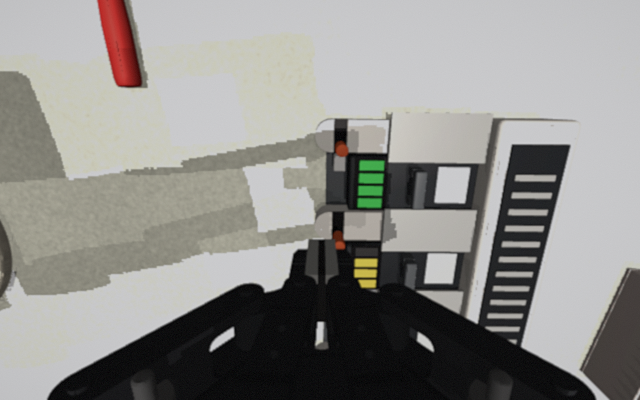

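```bash
python3 - <<'E'
from h import *
import json
c=json.load(open("c1.json"));im=cv2.imread("pics/w1.png")
hsv=cv2.cvtColor(im,cv2.COLOR_BGR2HSV)
m=cv2.inRange(hsv,(3,150,90),(14,255,255));n,l,st,ce=cv2.connectedComponentsWithStats(m)
for i in range(1,n):
    if st[i,4]>25: print("orange",st[i],ce[i].round(1),ray(c,ce[i],55).round(1))
m=cv2.inRange(hsv,(45,150,90),(75,255,255));m=cv2.morphologyEx(m,3,np.ones((9,9)));n,l,st,ce=cv2.connectedComponentsWithStats(m)
for i in range(1,n):
    if st[i,4]>100: print("green",cv2.minAreaRect(np.argwhere(l==i)[:,::-1].astype(np.float32)),ray(c,ce[i],32).round(1))
for nme,uv,z in [("noseL",(316,135),14),("noseM",(315,222),14),("flfrontL_out",(389,112),40),("flfrontL_in",(389,163),40),("flMtop",(384,211),40),("flMbot",(381,249),40)]: print(nme,ray(c,uv,z).round(1))
b=cv2.resize(im[90:270,290:510],None,fx=3.6,fy=3.3,interpolation=cv2.INTER_CUBIC);cv2.imwrite("pics/w1c.png",b)
E
```

```text
orange [336 143  12  13 122] [341.5 149.6] [542.6 109.9  55. ]
orange [335 240  10   9  72] [339.6 244.5] [540.9   8.1  55. ]
green ((370.3151550292969, 183.5397491455078), (24.702335357666016, 48.06480026245117), 2.7927021980285645) [575.6  69.5  32. ]
noseL [517.2 120.7  14. ]
noseM [513.8  18.5  14. ]
flfrontL_out [590.6 144.3  40. ]
flfrontL_in [593.1  93.1  40. ]
flMtop [590.3  40.2  40. ]
flMbot [588.9  -5.5  40. ]
```

View pics/w1c.png

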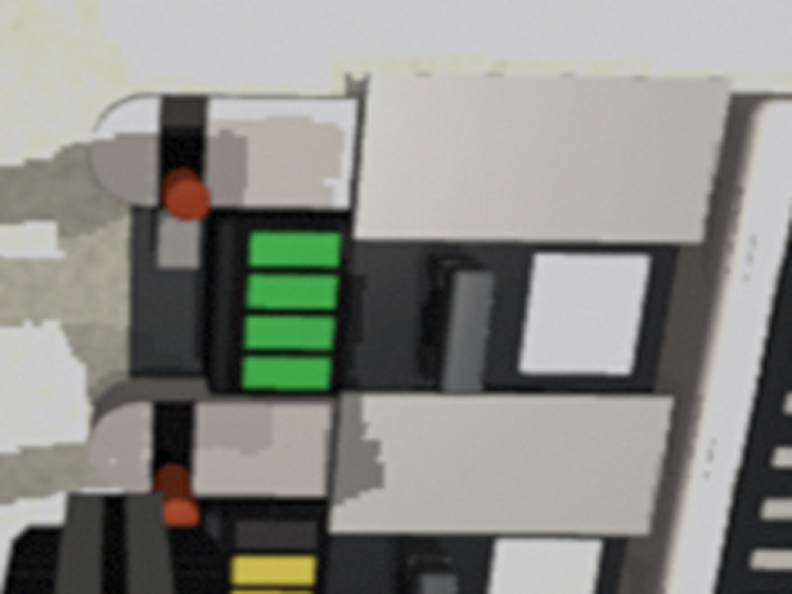

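The crop shows the left knob's top at (342,150), its bolt across the lane, and the left pack's handle bar top centred at (420,190) in full-picture pixels.

```bash
python3 - <<'E'
from h import *
import json
c=json.load(open("c1.json"))
f=lambda x,y:(290+x/3.6,90+y/3.3)
for n,uv,z in [("knobtop",f(188,198),60),("barTop",f(468,328),59),("barL",f(449,328),59),("barR",f(488,328),59),("bar+y",f(472,268),59),("bar-y",f(463,391),59),("fl front L",f(358,238),40),("fl front M",f(335,394),40),("casetopback",f(208,300),32),("knobM",f(180,514),60),("lane+y rail edge",f(280,210),28),("lane-y rail edge",f(270,402),28)]: print(n,ray(c,uv,z).round(1))
E
```

```text
knobtop [543.  110.2  60. ]
barTop [621.4  69.3  59. ]
barL [616.1  69.4  59. ]
barR [626.9  69.2  59. ]
bar+y [621.   87.9  59. ]
bar-y [621.5  49.   59. ]
fl front L [593.6  94.   40. ]
fl front M [589.1  42.1  40. ]
casetopback [551.   72.7  32. ]
knobM [541.   9.  60.]
lane+y rail edge [572.6 101.4  28. ]
lane-y rail edge [571.3  35.3  28. ]
```

Call:
carry_out:
  targets:
    - {"dp": [0, 17, 50]}
    - {"dp": [0, 17, 105]}
    - {"dp": [0, 17, 145]}
    - {"dp": [0, 17, 165]}
    - {"dp": [0, 17, 172]}
    - {"dp": [8, 17, 172]}
    - {"dp": [14, 17, 172]}
    - {"dp": [20, 17, 172]}
    - {"dp": [26, 17, 172]}
    - {"dp": [32, 17, 172]}
    - {"dp": [37, 17, 172]}
    - {"dp": [37, 17, 172]}

```text
schema error: expected keys dp, yaw
```

Call:
carry_out:
  targets:
    - {"dp": [1, 0, 0]}
    - {"dp": [2, 0, 0]}
    - {"dp": [2, 0, 0]}

```text
schema error: expected keys dp, yaw
```

Call:
carry_out:
  targets:
    - {"dp": [0, 17, 50], "yaw": 0}
    - {"dp": [0, 17, 105], "yaw": 0}
    - {"dp": [0, 17, 145], "yaw": 0}
    - {"dp": [0, 17, 165], "yaw": 0}
    - {"dp": [0, 17, 172], "yaw": 0}
    - {"dp": [8, 17, 172], "yaw": 0}
    - {"dp": [14, 17, 172], "yaw": 0}
    - {"dp": [20, 17, 172], "yaw": 0}
    - {"dp": [26, 17, 172], "yaw": 0}
    - {"dp": [32, 17, 172], "yaw": 0}
    - {"dp": [37, 17, 172], "yaw": 0}
    - {"dp": [37, 17, 172], "yaw": 0}

```text
clock: 3.15
eef_pos: [538.4, 116.3, 48.5]
tcp_rot: [3.141, 0.001, 1.561]
contact_force: [1.5, -7.1, 3.7]
opening: 0.002
grasp_force: 4.2
```

Call:
carry_out:
  targets:
    - {"dp": [1, 0, 0], "yaw": 0}
    - {"dp": [2, 0, 0], "yaw": 0}
    - {"dp": [2, 0, 0], "yaw": 0}

```text
clock: 3.52
eef_pos: [538.4, 116.7, 48.4]
tcp_rot: [3.141, 0.003, 1.561]
contact_force: [1.9, -18.0, 3.3]
opening: 0.003
grasp_force: 9.1
```

Call:
carry_out:
  targets:
    - {"dp": [-10, 0, 0], "yaw": 0}
    - {"dp": [-20, 0, -40], "yaw": 0}
    - {"dp": [-30, 20, -75], "yaw": 0}
    - {"dp": [-40, 55, -75], "yaw": 0}
    - {"dp": [-49, 83, -70], "yaw": 0}
    - {"dp": [-49, 83, -60], "yaw": 0}
    - {"dp": [-49, 83, -60], "yaw": 0}
  fingers: 0

```text
clock: 4.4
eef_pos: [618.9, 69.1, 106.8]
tcp_rot: [-3.138, 0.0, 1.56]
contact_force: [-0.8, 0.9, 0.4]
opening: 0.5
grasp_force: 0.0
```

```bash
python3 - <<'E'
from h import *
import json
s=r.sense();c=r.get_calibration("wrist");im=r.grab_frame("wrist")
json.dump({k:np.array(v).tolist() for k,v in c.items()},open("c2.json","w"))
cv2.imwrite("pics/w2.png",im[:,:,::-1]);print(s["eef_pos"],s["tcp_rot"],s["opening"])
E
```

```text
[618.85910518  69.0740369  106.78474016] [-3.13814436e+00  1.69670477e-05  1.56002752e+00] 0.49972088995046066
```

View pics/w2.png

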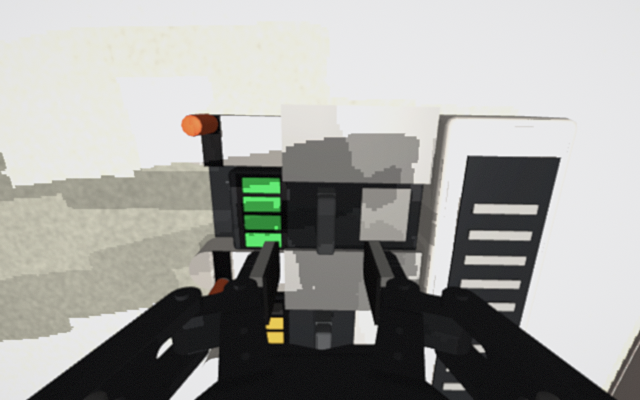

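The catch is fully open (knob at (196,124), no bolt in the lane), and the jaws straddle the bar at (325,220).

Call:
carry_out:
  targets:
    - {"dp": [0, 2, 25], "yaw": 0}
    - {"dp": [0, 2, 48], "yaw": 0}
    - {"dp": [0, 2, 58], "yaw": 0}
    - {"dp": [0, 2, 62], "yaw": 0}
    - {"dp": [0, 2, 62], "yaw": 0}

```text
clock: 5.08
eef_pos: [622.8, 69.1, 46.7]
tcp_rot: [3.141, -0.0, 1.56]
contact_force: [0.6, 0.3, -0.1]
opening: 0.499
grasp_force: 0.0
```

Call:
carry_out:
  targets:
    - {"dp": [0, 0, 0], "yaw": 0}
    - {"dp": [0, 0, 0], "yaw": 0}
    - {"dp": [0, 0, 0], "yaw": 0}
    - {"dp": [0, 0, 0], "yaw": 0}
    - {"dp": [0, 0, 0], "yaw": 0}
  fingers: -1
  grip_force: 60

```text
clock: 5.7
eef_pos: [622.5, 69.0, 47.1]
tcp_rot: [-3.141, -0.0, 1.559]
contact_force: [-3.0, 0.3, 7.2]
opening: 0.123
grasp_force: 59.5
```

Call:
carry_out:
  targets:
    - {"dp": [0, -6, 0], "yaw": 0}
    - {"dp": [0, -16, 0], "yaw": 0}
    - {"dp": [0, -28, 0], "yaw": 0}
    - {"dp": [0, -42, 0], "yaw": 0}
    - {"dp": [0.5, -56, 0], "yaw": 0}
    - {"dp": [0.5, -70, 0], "yaw": 0}
    - {"dp": [0.7, -84, 0], "yaw": 0}
    - {"dp": [0.9, -98, 0], "yaw": 0}
    - {"dp": [0.9, -110, 0], "yaw": 0}
    - {"dp": [0.9, -118, 0], "yaw": 0}
    - {"dp": [0.9, -122, 0], "yaw": 0}
    - {"dp": [0.9, -122, 0], "yaw": 0}

```text
clock: 7.2
eef_pos: [501.1, 71.3, 47.1]
tcp_rot: [3.139, -0.0, 1.56]
contact_force: [1.6, 0.7, 7.5]
opening: 0.125
grasp_force: 60.2
```

```bash
python3 - <<'E'
from h import *
c=r.get_calibration("top");im=r.grab_frame("top")
# tray edges: subpixel crop for viewing with the flat pack beside it
a=cv2.resize(im[165:250,180:255],None,fx=5.2,fy=6,interpolation=cv2.INTER_CUBIC)
b=cv2.resize(im[170:240,415:475],None,fx=6,fy=7.28,interpolation=cv2.INTER_CUBIC)
b=b[:a.shape[0]];a=a[:b.shape[0]];print(a.shape,b.shape)
cv2.imwrite("pics/tb.png",np.hstack([a,b])[:,:,::-1])
E
```

```text
(510, 390, 3) (510, 360, 3)
```

View pics/tb.png

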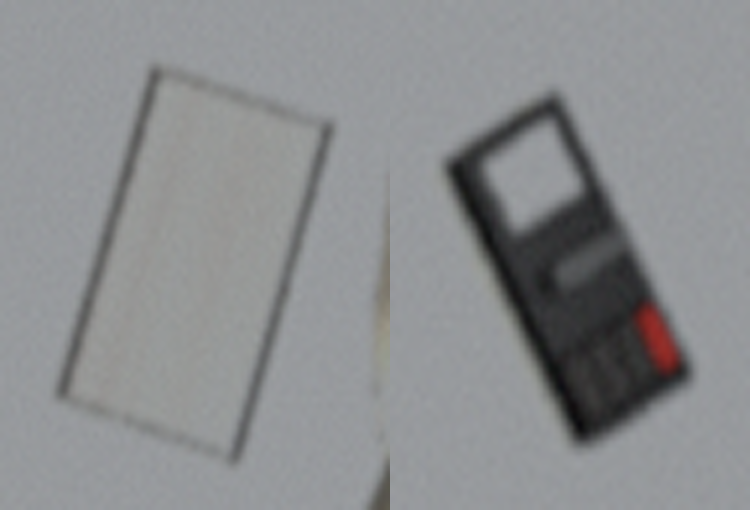

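The crops show the tray corners at (155,68), (330,125), (235,462), (60,397). The flat pack's top corners are at (445,160), (557,92), (690,375), (580,443), with the bar top at (592,260).

```bash
python3 - <<'E'
from h import *
c=r.get_calibration("top")
fa=lambda x,y:(180+(x+.5)/5.2-.5,165+(y+.5)/6-.5)
fb=lambda x,y:(415+(x-390+.5)/6-.5,170+(y+.5)/7.28-.5)
T=[ray(c,fa(*p),16) for p in [(155,68),(330,125),(235,462),(60,397)]]
F=[ray(c,fb(*p),32) for p in [(445,160),(557,92),(690,375),(580,443)]]
for P in (T,F):
    P=np.array(P)[:,:2];d=(P[0]+P[1]-P[2]-P[3])/2;e=(P[0]+P[3]-P[1]-P[2])/2
    print(P.mean(0).round(1),np.linalg.norm(d),np.degrees(np.arctan2(d[1],d[0])),np.linalg.norm(e),np.degrees(np.arctan2(-e[0],e[1])))
print(ray(c,fb(592,260),59))
print(r.sense()["eef_pos"],r.sense()["qpos"])
E
```

```text
[490.9 345. ] 184.2168549335303 -16.958829293826305 113.89552031028278 -17.309054486375317
[ 485.5 -362.5] 135.15047261180052 26.77468045457525 64.09705323388285 25.88267013840948
[ 485.04415819 -366.51184876   59.        ]
[501.07530713  71.27104092  47.08258013] [ 1.38326725e-01  4.46950028e-01  2.02749360e+00 -4.89316948e-06
  6.65107783e-01  1.48842474e-01]
```

Call:
carry_out:
  targets:
    - {"dp": [0, 0, -8], "yaw": 0}
    - {"dp": [0, 0, -28], "yaw": 0}
    - {"dp": [0, 0, -58], "yaw": 0}
    - {"dp": [0, -2, -85], "yaw": 0}
    - {"dp": [12, -4, -100], "yaw": 0}
    - {"dp": [45, -6, -100], "yaw": 2}
    - {"dp": [90, -8, -100], "yaw": 5}
    - {"dp": [140, -10, -100], "yaw": 9}
    - {"dp": [190, -12, -100], "yaw": 13}
    - {"dp": [235, -13, -100], "yaw": 16.4}
    - {"dp": [262, -13, -100], "yaw": 16.4}
    - {"dp": [273, -13, -100], "yaw": 16.4}

```text
clock: 8.75
eef_pos: [489.1, 345.7, 145.4]
tcp_rot: [-3.14, 0.001, 1.276]
contact_force: [-0.1, -0.3, -4.8]
opening: 0.125
grasp_force: 58.8
```

Call:
carry_out:
  targets:
    - {"dp": [0, 0, 0], "yaw": 0}
    - {"dp": [0, 0, 15], "yaw": 0}
    - {"dp": [0, 0, 40], "yaw": 0}
    - {"dp": [0, 0, 65], "yaw": 0}
    - {"dp": [0, 0, 80], "yaw": 0}
    - {"dp": [0, 0, 86], "yaw": 0}
    - {"dp": [0, 0, 88], "yaw": 0}
    - {"dp": [0, 0, 88], "yaw": 0}

```text
clock: 9.75
eef_pos: [491.0, 344.4, 58.8]
tcp_rot: [3.141, -0.001, 1.274]
contact_force: [0.2, -0.3, -4.2]
opening: 0.125
grasp_force: 58.7
```

```bash
python3 - <<'E'
from h import *
cv2.imwrite("pics/w3.png",r.grab_frame("wrist")[:,:,::-1]);s=r.sense();print(s["eef_pos"],s["tcp_rot"],s["contact_force"],s["opening"])
E
```

```text
[490.98794195 344.494544    58.96816192] [ 3.14087314e+00 -8.62920454e-04  1.27393885e+00] [-0.18043792  0.41158964 -3.68568638] 0.12212150288822982
```

View pics/w3.png

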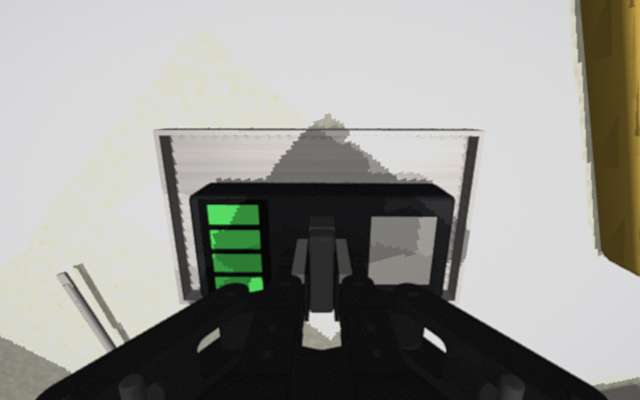

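The pack hangs level over the tray (tray ends at columns 160 and 480, pack 190–450) and is aligned with it.

Call:
carry_out:
  targets:
    - {"dp": [0, 0, 3], "yaw": 0}
    - {"dp": [0, 0, 6], "yaw": 0}
    - {"dp": [0, 0, 7.5], "yaw": 0}
    - {"dp": [0, 0, 8.5], "yaw": 0}
    - {"dp": [0, 0, 9.2], "yaw": 0}
    - {"dp": [0, 0, 9.2], "yaw": 0}

```text
clock: 10.55
eef_pos: [490.5, 344.2, 50.1]
tcp_rot: [-3.142, 0.0, 1.274]
contact_force: [-3.6, -2.9, 8.7]
opening: 0.122
grasp_force: 60.5
```

Call:
carry_out:
  targets:
    - {"dp": [0, 0, 0], "yaw": 0}
    - {"dp": [0, 0, 0], "yaw": 0}
    - {"dp": [0, 0, 0], "yaw": 0}
    - {"dp": [0, 0, -15], "yaw": 0}
    - {"dp": [0, 0, -50], "yaw": 0}
    - {"dp": [0, 0, -100], "yaw": 0}
    - {"dp": [0, 0, -130], "yaw": 0}
  fingers: -0.2

```text
clock: 11.42
eef_pos: [491.4, 344.8, 182.7]
tcp_rot: [3.139, -0.003, 1.274]
contact_force: [0.4, 0.1, -0.8]
opening: 0.4
grasp_force: 0.0
```

```bash
python3 - <<'E'
from h import *
s=r.sense();print(s["eef_pos"],s["opening"]);print(toolshift([485,-362,180]))
E
```

```text
[491.40073189 344.80748186 182.65898358] 0.4002595265243017
[-677.77577344  200.60708891    1.28560718]
```

Call:
carry_out:
  targets:
    - {"dp": [-30, 9, 0], "yaw": -2}
    - {"dp": [-85, 25, 0], "yaw": -6}
    - {"dp": [-143, 42, 0], "yaw": -10}
    - {"dp": [-201, 59, 0], "yaw": -14}
    - {"dp": [-259, 77, 0], "yaw": -18}
    - {"dp": [-317, 94, 0], "yaw": -22}
    - {"dp": [-375, 111, 0], "yaw": -26}
    - {"dp": [-433, 128, 0], "yaw": -30}
    - {"dp": [-491, 145, 0], "yaw": -33}
    - {"dp": [-549, 162, 0], "yaw": -37}
    - {"dp": [-607, 180, 0], "yaw": -40}
    - {"dp": [-650, 192, 0], "yaw": -43.4}

```text
clock: 12.92
eef_pos: [483.9, -336.3, 180.3]
tcp_rot: [3.141, 0.002, 2.032]
contact_force: [0.5, 1.2, 0.7]
opening: 0.404
grasp_force: 0.0
```

Call:
carry_out:
  targets:
    - {"dp": [0, 0, 0], "yaw": 0}
    - {"dp": [0, 0, 0], "yaw": 0}

```text
clock: 13.18
eef_pos: [483.8, -333.0, 179.5]
tcp_rot: [3.141, -0.0, 2.03]
contact_force: [-0.7, 0.7, 0.4]
opening: 0.401
grasp_force: 0.0
```

```bash
python3 - <<'E'
from h import *
import json
s=r.sense();c=r.get_calibration("wrist");im=r.grab_frame("wrist")
json.dump({k:np.array(v).tolist() for k,v in c.items()},open("c4.json","w"))
cv2.imwrite("pics/w4.png",im[:,:,::-1]);print(s["eef_pos"],s["tcp_rot"],s["qpos"])
E
```

```text
[ 483.77272072 -333.00034138  179.48163119] [ 3.14142790e+00 -4.03897442e-04  2.03017350e+00] [-6.05605548e-01  3.58608658e-01  1.77128414e+00  4.00785597e-04
  1.01197338e+00 -1.06519522e+00]
```

View pics/w4.png

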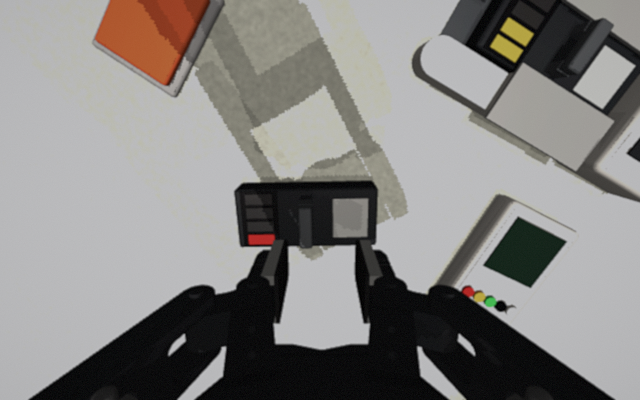

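```bash
python3 - <<'E'
from h import *
import json
c=json.load(open("c4.json"))
g=lambda u,v,z:ray(c,(u,v),z)
P=np.array([g(375.5,186,32),g(376,244,32),g(238.5,246.5,32),g(237,190,32)])[:,:2]
d=P[0]+P[1]-P[2]-P[3];print(P.mean(0),np.degrees(np.arctan2(d[1],d[0])),np.linalg.norm(d)/2)
b=g(305.5,229,59);print(b)
print(toolshift([b[0],b[1],46]))
im=cv2.imread("pics/w4.png");cv2.imwrite("pics/w4c.png",cv2.resize(im[165:265,220:400],None,fx=4.4,fy=5,interpolation=cv2.INTER_CUBIC))
E
```

```text
[ 484.46489372 -367.31520418] 27.72021853187672 136.16868489439892
[ 485.09564471 -368.17726759   59.        ]
[-32.53030582 -14.79381202 133.4212393 ]
```

View pics/w4c.png

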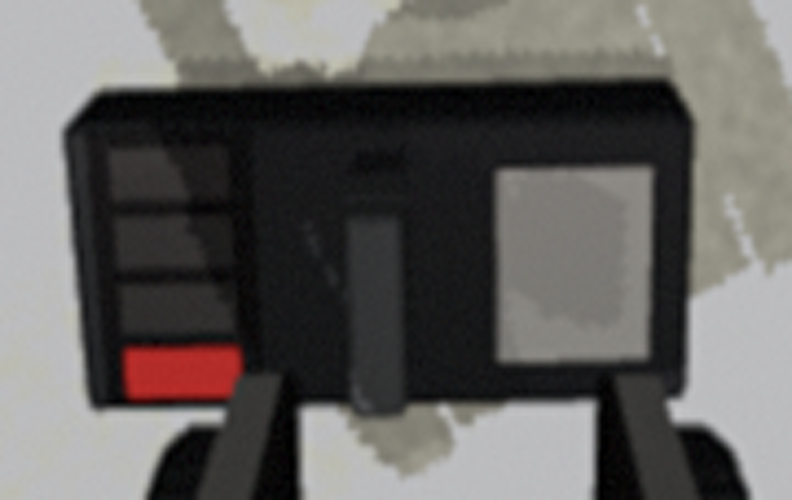

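Call:
carry_out:
  targets:
    - {"dp": [-15, -7, 15], "yaw": -0.8}
    - {"dp": [-32, -14.5, 55], "yaw": -0.8}
    - {"dp": [-32, -14.5, 95], "yaw": -0.8}
    - {"dp": [-32, -14.5, 118], "yaw": -0.8}
    - {"dp": [-32, -14.5, 128], "yaw": -0.8}
    - {"dp": [-32, -14.5, 132], "yaw": -0.8}
    - {"dp": [-32, -14.5, 132], "yaw": -0.8}

```text
clock: 14.1
eef_pos: [485.7, -368.8, 47.6]
tcp_rot: [3.141, 0.001, 2.046]
contact_force: [0.5, 0.1, 0.1]
opening: 0.398
grasp_force: 0.0
```

Call:
carry_out:
  targets:
    - {"dp": [0, 0, 0], "yaw": 0}
    - {"dp": [0, 0, 0], "yaw": 0}
    - {"dp": [0, 0, 0], "yaw": 0}
    - {"dp": [0, 0, 0], "yaw": 0}
    - {"dp": [0, 0, 0], "yaw": 0}
  fingers: -1
  grip_force: 60

```text
clock: 14.72
eef_pos: [485.8, -369.0, 48.2]
tcp_rot: [3.141, 0.002, 2.045]
contact_force: [-1.2, -0.1, 5.8]
opening: 0.12
grasp_force: 59.8
```

Call:
carry_out:
  targets:
    - {"dp": [0, 0, -5], "yaw": 0}
    - {"dp": [0, 0, -20], "yaw": 0}
    - {"dp": [0, 0, -50], "yaw": 0}
    - {"dp": [0, 0, -80], "yaw": 0}
    - {"dp": [0, 0, -100], "yaw": 0}
    - {"dp": [0, 0, -105], "yaw": 0}
    - {"dp": [0, 0, -105], "yaw": 0}

```text
clock: 15.6
eef_pos: [485.1, -368.5, 152.1]
tcp_rot: [3.142, -0.0, 2.045]
contact_force: [-0.3, -0.0, -5.5]
opening: 0.123
grasp_force: 59.0
```

```bash
python3 - <<'E'
from h import *
s=r.sense();print(s["eef_pos"],s["tcp_rot"])
a=np.radians(-1.1);R=np.array([[np.cos(a),-np.sin(a)],[np.sin(a),np.cos(a)]])
for d in (-125,-100,0): print(d,np.array([622.3,69.1])+R@[d,0])
p=np.array([622.3,69.1])+R@[-125,0];print(toolshift([p[0],p[1],150]))
E
```

```text
[ 485.07327679 -368.45970994  152.1189347 ] [ 3.14158883e+00 -2.24954307e-05  2.04533881e+00]
-125 [497.32303598  71.4996803 ]
-100 [522.31842879  71.01974424]
0 [622.3  69.1]
[385.7473508  211.92749399   2.12842358]
```

Call:
carry_out:
  targets:
    - {"dp": [12, 7, 0], "yaw": 1}
    - {"dp": [45, 25, 0], "yaw": 3}
    - {"dp": [90, 49, 0], "yaw": 6}
    - {"dp": [138, 76, 0], "yaw": 10}
    - {"dp": [186, 102, 0], "yaw": 14}
    - {"dp": [234, 129, 0], "yaw": 18}
    - {"dp": [282, 155, 0], "yaw": 22}
    - {"dp": [325, 179, 0], "yaw": 25}
    - {"dp": [360, 198, 0], "yaw": 28.2}
    - {"dp": [380, 209, 0], "yaw": 28.2}
    - {"dp": [386, 212, 0], "yaw": 28.2}
    - {"dp": [386, 212, 0], "yaw": 28.2}

```text
clock: 17.1
eef_pos: [496.8, 71.8, 151.6]
tcp_rot: [-3.14, 0.0, 1.554]
contact_force: [0.4, 0.1, -5.3]
opening: 0.124
grasp_force: 58.9
```

Call:
carry_out:
  targets:
    - {"dp": [0, 0, 15], "yaw": 0}
    - {"dp": [0, 0, 30], "yaw": 0}
    - {"dp": [0, 0, 30], "yaw": 0}

```text
clock: 17.48
eef_pos: [496.0, 70.9, 120.2]
tcp_rot: [-3.138, 0.001, 1.552]
contact_force: [-0.5, -1.0, -5.8]
opening: 0.121
grasp_force: 59.0
```

```bash
python3 - <<'E'
from h import *
import json
s=r.sense();c=r.get_calibration("wrist");im=np.ascontiguousarray(r.grab_frame("wrist")[:,:,::-1])
json.dump({k:np.array(v).tolist() for k,v in c.items()},open("c5.json","w"))
cv2.imwrite("pics/w5.png",im);print(s["eef_pos"],s["tcp_rot"])
a=cv2.cvtColor(cv2.imread("pics/w3.png"),6)
b=cv2.cvtColor(im,6)
for n,(y0,y1,x0,x1) in {"label":(205,285,355,445),"bar":(205,260,295,350),"gauge":(190,290,195,275)}.items():
    t=cv2.Canny(a[y0:y1,x0:x1],40,100);m=cv2.matchTemplate(cv2.Canny(b[y0-30:y1+30,x0-30:x1+30],40,100),t,cv2.TM_CCOEFF_NORMED)
    print(n,cv2.minMaxLoc(m)[1],np.array(cv2.minMaxLoc(m)[3])-30)
cv2.imwrite("pics/cmp.png",np.hstack([cv2.resize(x[130:330,150:490],(400,260)) for x in (cv2.imread("pics/w3.png"),im)]))
E
```

```text
[496.00372606  70.86531595 120.18639012] [-3.13792216e+00  6.30614204e-04  1.55225815e+00]
label 0.3433775305747986 [ 0 -5]
bar 0.5573625564575195 [0 0]
gauge 0.4478346109390259 [ 0 -4]
```

View pics/cmp.png

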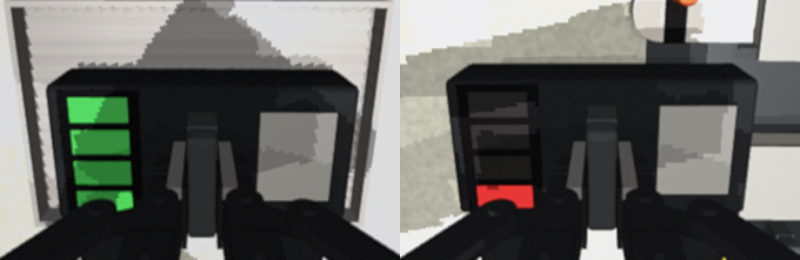

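The flat pack sits about 4 px (≈2 mm) further toward +y in the grip than the first one did, so I'll offset for that.

Call:
carry_out:
  targets:
    - {"dp": [-1.2, 0, 10], "yaw": 0}
    - {"dp": [-1.2, 0, 30], "yaw": 0}
    - {"dp": [-1.2, 0, 42], "yaw": 0}
    - {"dp": [-1.2, 0, 50], "yaw": 0}
    - {"dp": [-1.2, 0, 57], "yaw": 0}
    - {"dp": [-1.2, 0, 63], "yaw": 0}
    - {"dp": [-1.2, 0, 68], "yaw": 0}
    - {"dp": [-1.2, 0, 70.5], "yaw": 0}
    - {"dp": [-1.2, 0, 70.5], "yaw": 0}

```text
clock: 18.65
eef_pos: [497.4, 70.4, 51.5]
tcp_rot: [-3.141, 0.0, 1.553]
contact_force: [0.4, 0.4, -5.8]
opening: 0.125
grasp_force: 59.0
```

Call:
carry_out:
  targets:
    - {"dp": [0, 0, 1.5], "yaw": 0}
    - {"dp": [0, 0, 2.7], "yaw": 0}
    - {"dp": [0, 6, 2.7], "yaw": 0}
    - {"dp": [0, 16, 2.7], "yaw": 0}
    - {"dp": [0, 26, 2.7], "yaw": 0}
    - {"dp": [0, 36, 2.7], "yaw": 0}
    - {"dp": [0, 46, 2.7], "yaw": 0}
    - {"dp": [0, 56, 2.7], "yaw": 0}
    - {"dp": [0, 56, 2.7], "yaw": 0}

```text
clock: 19.77
eef_pos: [554.4, 69.4, 48.9]
tcp_rot: [3.141, -0.0, 1.553]
contact_force: [0.0, 0.6, -5.1]
opening: 0.121
grasp_force: 59.0
```

Call:
carry_out:
  targets:
    - {"dp": [0, 8, 0.3], "yaw": 0}
    - {"dp": [0, 18, 0.3], "yaw": 0}
    - {"dp": [0, 28, 0.3], "yaw": 0}
    - {"dp": [0, 38, 0.3], "yaw": 0}
    - {"dp": [0, 48, 0.3], "yaw": 0}
    - {"dp": [0, 56, 0.3], "yaw": 0}
    - {"dp": [0, 62, 0.3], "yaw": 0}
    - {"dp": [0, 64, 0.3], "yaw": 0}
    - {"dp": [0, 64, 0.3], "yaw": 0}

```text
clock: 20.9
eef_pos: [617.2, 68.3, 48.5]
tcp_rot: [-3.141, 0.0, 1.553]
contact_force: [-0.4, -0.3, -5.3]
opening: 0.128
grasp_force: 59.0
```

Call:
carry_out:
  targets:
    - {"dp": [0, 1.5, 0], "yaw": 0}
    - {"dp": [0, 3, 0], "yaw": 0}
    - {"dp": [0, 4, 0], "yaw": 0}
    - {"dp": [0, 4, 0], "yaw": 0}

```text
clock: 21.4
eef_pos: [621.5, 68.2, 48.6]
tcp_rot: [3.142, 0.0, 1.553]
contact_force: [-0.7, -0.6, -5.5]
opening: 0.122
grasp_force: 59.0
```

Call:
carry_out:
  targets:
    - {"dp": [0, 1, 0], "yaw": 0}
    - {"dp": [0, 2, 0], "yaw": 0}
    - {"dp": [0, 2, 0], "yaw": 0}

```text
clock: 21.78
eef_pos: [622.4, 68.3, 48.4]
tcp_rot: [-3.139, -0.0, 1.553]
contact_force: [-4.1, 1.6, -2.8]
opening: 0.126
grasp_force: 59.4
```

Call:
carry_out:
  targets:
    - {"dp": [0, 0.7, 0], "yaw": 0}
    - {"dp": [0, 1.2, 0], "yaw": 0}
    - {"dp": [0, 1.2, 0], "yaw": 0}

```text
clock: 22.15
eef_pos: [622.4, 68.4, 48.3]
tcp_rot: [-3.137, 0.0, 1.553]
contact_force: [-9.0, 1.6, 0.4]
opening: 0.124
grasp_force: 59.9
```

Call:
carry_out:
  targets:
    - {"dp": [0, -0.5, 0.3], "yaw": 0}
    - {"dp": [0, -0.5, 0.3], "yaw": 0}
    - {"dp": [0, -0.5, 0.3], "yaw": 0}
    - {"dp": [0, -0.5, -15], "yaw": 0}
    - {"dp": [0, -0.5, -50], "yaw": 0}
    - {"dp": [0, -0.5, -80], "yaw": 0}
    - {"dp": [30, -28, -85], "yaw": 0}
    - {"dp": [60, -57, -85], "yaw": 0}
    - {"dp": [90, -85, -85], "yaw": 0}
    - {"dp": [92, -85, -85], "yaw": 0}
    - {"dp": [92, -85, -85], "yaw": 0}
  fingers: -0.2

```text
clock: 23.52
eef_pos: [542.1, 161.8, 134.5]
tcp_rot: [3.14, -0.0, 1.554]
contact_force: [-0.1, 0.6, -0.3]
opening: 0.401
grasp_force: 0.0
```

Call:
carry_out:
  targets:
    - {"dp": [0, 0, 0], "yaw": 0}
    - {"dp": [0, 0, 20], "yaw": 0}
    - {"dp": [0, 0, 55], "yaw": 0}
    - {"dp": [0, 0, 77], "yaw": 0}
    - {"dp": [0, 0, 84], "yaw": 0}
    - {"dp": [0, 0, 84], "yaw": 0}
  fingers: -1

```text
clock: 24.28
eef_pos: [541.6, 161.2, 49.6]
tcp_rot: [-3.141, 0.0, 1.553]
contact_force: [-0.9, 0.3, 0.5]
opening: 0.001
grasp_force: 0.0
```

Call:
carry_out:
  targets:
    - {"dp": [-6, -2, 0], "yaw": 0}
    - {"dp": [-11, -2, 0], "yaw": 0}
    - {"dp": [-16, -2, 0], "yaw": 0}
    - {"dp": [-21, -2, 0], "yaw": 0}
    - {"dp": [-26, -2, 0], "yaw": 0}
    - {"dp": [-30, -2, 0], "yaw": 0}
    - {"dp": [-33, -2, 0], "yaw": 0}
    - {"dp": [-35, -2, 0], "yaw": 0}
    - {"dp": [-35, -2, 0], "yaw": 0}

```text
clock: 25.4
eef_pos: [538.7, 126.7, 49.6]
tcp_rot: [3.141, -0.0, 1.553]
contact_force: [0.4, 2.4, 0.6]
opening: 0.0
grasp_force: 1.0
```

Call:
carry_out:
  targets:
    - {"dp": [-1, 0, 0], "yaw": 0}
    - {"dp": [-2, 0, 0], "yaw": 0}
    - {"dp": [-2, 0, 0], "yaw": 0}

```text
clock: 25.78
eef_pos: [538.8, 126.2, 49.8]
tcp_rot: [3.141, -0.002, 1.553]
contact_force: [-0.8, 11.5, 2.0]
opening: -0.001
grasp_force: 6.0
```

Call:
carry_out:
  targets:
    - {"dp": [8, 0, 0], "yaw": 0}
    - {"dp": [18, 0, -20], "yaw": 0}
    - {"dp": [18, 0, -70], "yaw": 0}
    - {"dp": [0, -10, -120], "yaw": 0}
    - {"dp": [-30, -15, -160], "yaw": 0}
    - {"dp": [-49, -17, -171], "yaw": 0}
    - {"dp": [-49, -17, -171], "yaw": 0}
    - {"dp": [-49, -17, -171], "yaw": 0}

```text
clock: 26.78
eef_pos: [520.0, 76.1, 219.2]
tcp_rot: [-3.139, 0.0, 1.553]
contact_force: [0.5, 0.9, -1.0]
opening: 0.001
grasp_force: 0.0
```

```bash
python3 - <<'E'
from h import *
s=r.sense();c=r.get_calibration("wrist");im=np.ascontiguousarray(r.grab_frame("wrist")[:,:,::-1]);print(s["eef_pos"],s["contact_force"])
def comps(im,lo,hi,mn):
    m=cv2.inRange(cv2.cvtColor(im,cv2.COLOR_BGR2HSV),lo,hi);m=cv2.morphologyEx(m,3,np.ones((5,5)));n,l,st,ce=cv2.connectedComponentsWithStats(m)
    return [(st[i,4],ce[i].round(1)) for i in range(1,n) if st[i,4]>mn]
for k in comps(im,(3,150,90),(14,255,255),25): print("orange",k,ray(c,k[1],55).round(1))
for k in comps(im,(0,150,90),(3,255,255),25)+comps(im,(174,150,90),(180,255,255),25): print("red",k,ray(c,k[1],32).round(1))
for k in comps(im,(15,120,90),(32,255,255),60): print("amber",k,ray(c,k[1],32).round(1))
# bar column vs w1: label edges along a row
u=proj(c,[[650,70,32],[551,72,32]]);print(u)
t=r.get_calibration("top");T=np.ascontiguousarray(r.grab_frame("top")[:,:,::-1])
for k in comps(T,(45,120,60),(75,255,255),8): print("green",k,ray(t,k[1],35).round(0))
# label (white) centroid in home bays
g=cv2.cvtColor(im,6)
for y in (70,-32):
    a=proj(c,[[630,y,32],[690,y,32]]);xs=np.linspace(630,690,121);p=proj(c,[[x,y-(x-621)*.019,32] for x in xs])
    v=np.array([g[int(round(q[1])),int(round(q[0]))] for q in p]);print(y,"label",xs[v>150][[0,-1]] if (v>150).any() else v[::8])
E
```

```text
[520.03484181  76.0946456  219.15055664] [ 0.47899877  0.88685385 -0.96945711]
orange (np.int32(130), array([344. , 149.5])) [542.5 109.   55. ]
orange (np.int32(92), array([341.5, 244.3])) [540.1   7.6  55. ]
red (np.int32(2043), array([120. ,  41.2])) [329.9 212.8  32. ]
red (np.int32(241), array([372.7, 200.5])) [576.   49.1  32. ]
amber (np.int32(659), array([368. , 271.9])) [573.2 -39.9  32. ]
[[441.60416226 180.94040859]
 [350.25642023 180.74113036]]
green (np.int32(10), array([507.5, 111.5])) [ 782. -576.   35.]
green (np.int32(166), array([211. , 221.3])) [448. 357.  35.]
70 label [649. 682.]
-32 label [646.  678.5]
```

```bash
python3 -c "
from rig import r
print(r.sign_off())"
```

```text
the job is handed in; nothing more can be done
None
```

The job is handed in at about 27 s: the fully charged pack is upright and flat in the ward tray, the flat pack is pushed home in the freed left bay with its catch shut, and the two charging packs and the other bench items were not touched.

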